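# Shift the filament winder into the green gear

### The job

Push the orange gear lever of the blue filament winder along its H-shaped gate: out of the left-hand side, across the middle channel, and fully home into the slot beside the green tag, without letting it go into the slot beside the red tag on the way. Only push it, with a fingertip or the outside of the fingers; do not pinch the lever between the fingers. Leave it standing in that slot, and leave the green print, the glue stick and the scraper where they are.

Things in the scene. Friction and masses are not known exactly. Their poses are not given: they have to be found in the camera images.
- winder: Fixed filament winder, a blue box with an aluminium deck 120 mm above the table. Origin on the table under the centre of the H-gate; +x away from the operator's side, +y to the operator's left. Deck: x -90..190, y -85..85 mm. A spool (170 mm across, yellow filament) stands at its left side: y 115..168, x -5..165 mm, top 175 mm above the table.
- gate_center (a point): Centre of the H-gate at deck height, axes as the winder's. Two rails along x, the left at y = +22 mm and the right at y = -22 mm, joined at x = 0 by a channel along y; the four rail ends are the slots. Steel walls under the deck guide the lever's 10 mm stem: rails 16 mm wide, middle channel 18 mm wide.
- shift (a joint): Fore-aft angle of the lever, rad: 0 = middle channel (free to cross within about 0.05 either way), positive = leaning to the winder's +x. Walls stop it at about +0.33 and -0.33, the slot bottoms. Starts anywhere between. Hinge with friction (about 2 N at the grip), no spring: it stays where it is left.
- select (a joint): Sideways angle of the lever, rad: positive = leaning to the winder's +y (left). About +0.28 on the left rail and -0.28 on the right rail (play 0.04; walls stop it at about 0.32). Friction as for shift. Starts on the left rail.
- grip_middle (a point): Middle of the lever's grip: an orange block 30 x 30 mm, 44 mm tall along the lever, flat sides facing the winder's x and y when upright, white square on top. It lies 130 mm along the lever from the pivot, which is 30 mm above the winder's origin. At the stops it is about 42 mm off centre in x, 34 to 41 mm in y. Below the grip (108 mm from the pivot) is a bare 10 mm stem.
- green_tag: Green plate 26 x 22 x 3 mm fixed on the deck 30 mm to the right of the right rail, level with the slot to be used. Origin under its centre, on the deck. In the winder's frame it lies at y = -52 mm and x = +24 mm (the far slot, shift positive) or x = -24 mm (the near slot, shift negative).
- red_tag: Red plate of the same size at the other right-hand slot, which must not be entered.
- print: Loose green printed bracket 50 x 40 x 34 mm standing on the far end of the deck. Leave alone. Origin under its centre.
- glue_stick: Loose glue stick, 28 mm across, 100 mm tall, white with blue band and orange cap, standing on the table to the right of the winder. Leave alone. Origin under its centre.
- scraper: Loose scraper 160 mm long, up to 45 mm wide and 14 mm high, red handle and steel blade, lying on the table to the right of the winder. Leave alone. Origin on the table under the joint of handle and blade.

How it is judged:
On the way:
1. the lever has crossed the middle channel to the right-hand rail (value of joint select below -0.18 rad and value of joint shift between -0.12 and 0.12 rad), for 0.02 s.
At the end, for the whole second after the job is handed in: The lever stands at rest on the right-hand rail (select below -0.18 rad) and home in the slot beside the green tag (shift at least 0.26 rad towards that slot, of about 0.33 at the stop) (value of joint select below -0.18 rad and ((x of green_tag in the frame of winder above 0 m and value of joint shift above 0.26 rad) or (x of green_tag in the frame of winder below 0 m and value of joint shift below -0.26 rad)) and velocity of joint shift between -0.05 and 0.05 rad/s and velocity of joint select between -0.05 and 0.05 rad/s); the robot touches nothing.
It fails at once if the lever goes into the slot beside the red tag (more than 0.16 rad towards it on the right-hand rail) (value of joint select below -0.18 rad and ((x of red_tag in the frame of winder above 0 m and value of joint shift above 0.16 rad) or (x of red_tag in the frame of winder below 0 m and value of joint shift below -0.16 rad))).
It fails at once if the lever is pinched: opposite sides of the grip pressed by the fingers at once ((contact force between the fingers and shift_c0 above 1 N and contact force between the fingers and shift_c1 above 1 N) or (contact force between the fingers and shift_c2 above 1 N and contact force between the fingers and shift_c3 above 1 N)).
It fails at once if the print, glue stick or scraper is moved or lifted by more than 15 mm (distance of any of print, glue_stick, scraper from where it was at the start of the episode above 0.015 m).
It also fails if it takes over 64 s, if anything falls off the work surface, if the arm or the gripper's body presses on something with over 40 N, if the wrist force passes 120 N, or if a joint passes its speed limit or range.

### The arm

A 7-joint arm with a two-finger parallel gripper is mounted at the origin on the work surface. World frame = base frame: x ahead of the robot, y to its left, z up, the work surface at z = 0. Lengths are in m, angles in rad, forces in N, time in s.
With the tool pointing down it reaches from about 0.35 to 0.9 m from the base axis. Payload 8.1 kg.
Tool frame: the origin (TCP) lies at the very end of the fingers, on their centre line; the grasp point (between the pads) lies 19 mm behind it; z points along the fingers, y is the line along which they close (so a half turn about z gives the same grasp; the last joint's range is limited). The gripper opens to 85 mm and grips with 20 to 120 N. Pads are 22 mm wide; open, the fingers measure 114 mm over their backs; the gripper's body (76 mm by 85 mm) begins 54 mm behind the grasp point. The pads swing forward as they close: fully open they stand 13 mm farther back than shut.
Start: joints at [1.003, 0.434, 0.025, 1.573, -0.012, 1.134, -0.075], TCP at [0.28, -0.559, 0.231] pointing down, gripper open.
Joint ranges: [-2.62, 2.62], [-0.44, 2.09], [-1.27, 1.32], [0.08, 2.57], [-1.32, 4.46], [0.12, 2], [-2.74, 2.74]. Speed limits (rad/s): [2.22, 2.22, 3.01, 3.01, 3.14, 3.14, 3.14].

### API

Orientations are given as [roll, pitch, yaw] about the fixed x, y, z axes, in that order (R = Rz(yaw) Ry(pitch) Rx(roll)).
In Python, from cell import robot gives the robot as it stands. The module is installed in compiled form; this text tells all that it offers.
- The arm moves only by the shell command python3 -m crank 'ROWS' [OPENING]. ROWS is JSON, a list of rows, each a list of 2 entries, a list of its own where there are three numbers: the shift along the world's x, y, z in mm, then the turn, a rotation vector about the world's x, y, z in degrees. A call has 1 to 12 rows; each row is the pose to reach, as a shift and turn from the pose commanded when the call began; what a row does not reach only later rows make up. A row lasts 1/8 s, in which the tool goes at most 62.5 mm and 10.7 degrees, less where a joint would pass 70% of its speed; a pose out of reach is approached as far as the arm can. A call with a gripper value outside its range is refused whole. OPENING is the closure, from 0 (fully open) to 1 (shut), set as the call begins (- or left out, the last holds). The fingers move at their own pace and stop on an object; the grip force is fixed at half the most. Time passes only in rows, so rows that repeat a pose let the fingers close. It gives the time, the measured TCP pose, the force, the opening and the grip force at its end, in the units of the state.
- robot.sense(): the state, without advancing time (a new reading comes with each control period).
- robot.snapshot(name): name is "scene" or "top" or "wrist"; returns the picture (400x640x3 uint8, red, green, blue); there is no depth.
- robot.camera_info(name): a dict with "vertical_fov" (degrees; the focal length in pixels is half the picture's height over the tangent of half this angle, whatever the lens; pixels are square), "cx", "cy" (the principal point, pixels), "R" (3x3) and "t" (3): a world point X has camera coordinates R X + t. Camera axes: x right, y down, z forward; pixel columns grow to the right and rows downward; lengths in m; the calibration is good to about 2 mm. A picture is of the moment at which its call begins: read the wrist's pose just before it. camera_info takes no time and is no camera call; for the wrist camera it gives the pose at the moment of the call.
- robot.job_done(): hands the job in; it is judged then, once.
The state is a dict: "time_s": time; "joint_pos": joint angles; "joint_vel": joint speeds; "tau": joint torques, N m; "position": TCP position; "orientation": TCP orientation; "wrist_force": force on the tool from outside, world axes, zero at the start; "moment": the same for the moment, N m; "gripper_width": finger opening in m; "grip_force": force on a finger pad.
Only numpy, scipy, OpenCV 4.12 (cv2) and the standard library are available. Lean on these libraries where they do the work, as an engineer would, in place of code of your own. Each camera call takes 0.05 s, during which the arm holds its last target. There are 200 camera calls.

## Working session

There is one attempt and no reset: what is moved stays moved. The work goes in short steps, Python scripts to look and compute and a shell command to move; the robot and the scene stay as the last step left them, time stands still between calls to the robot, and variables do not carry over. Pictures are saved under pics/ and viewed, at most 10 in all, crops included, and the job is handed in when it is done.

```bash
mkdir -p pics
python3 - <<'E'
from cell import robot
import cv2,numpy as np,json
for n in("top","scene"):
    im=robot.snapshot(n); cv2.imwrite(f"pics/{n}0.png",im[:,:,::-1])
    c=robot.camera_info(n); print(n,c["vertical_fov"],c["cx"],c["cy"],np.round(c["R"],4).tolist(),np.round(c["t"],4).tolist())
s=robot.sense();print(s["time_s"],s["position"],s["orientation"],s["gripper_width"])
E
```

```text
top 45.258769179728766 314.9878631360078 196.08473579749818 [[0.0868, -0.9962, -0.0015], [-0.9757, -0.0847, -0.2023], [0.2014, 0.019, -0.9793]] [-0.0878, 0.6475, 0.8446]
scene 43.87875862841733 320.8191917921576 200.5362087152925 [[0.0744, 0.9972, 0.0013], [0.6934, -0.0508, -0.7188], [-0.7167, 0.0544, -0.6952]] [-0.0139, -0.3553, 1.607]
0.1 [ 0.27993471 -0.55831519  0.23063706] [-3.14024471e+00  1.04789663e-04  4.64748958e-01] 0.08549910061116964
```

View pics/top0.png

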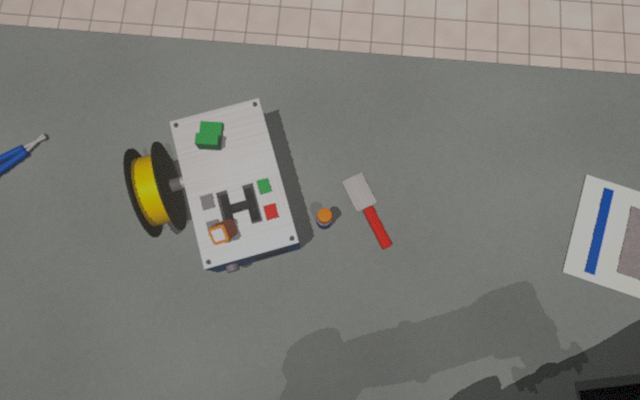

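View pics/scene0.png

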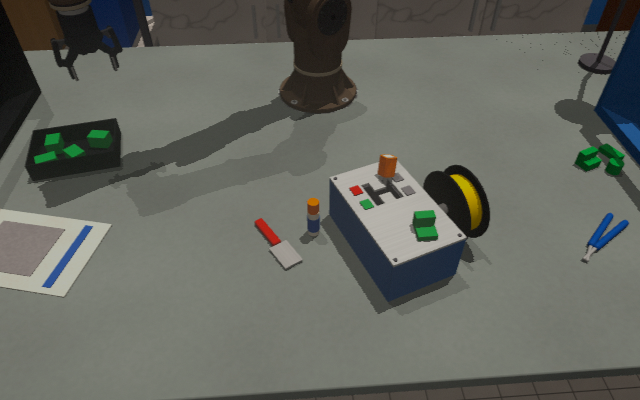

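The top view shows the lever at (220,232), left rail near side, with the green tag at (265,186), the far slot, and the red tag at (271,212), near. The glue stick is at (324,217) and the scraper at about (368,210). Next I cast rays to locate them.

```bash
cat > h.py <<'E'
import numpy as np,cv2
from cell import robot
def ray(c,uv):
    f=200/np.tan(np.radians(c["vertical_fov"]/2)); R=np.array(c["R"]);t=np.array(c["t"])
    d=R.T@np.array([(uv[0]-c["cx"])/f,(uv[1]-c["cy"])/f,1]); return -R.T@t,d
def plane(c,uv,z):
    o,d=ray(c,uv); return o+d*(z-o[2])/d[2]
def blobs(im,lo,hi,amin=40):
    h=cv2.cvtColor(im,cv2.COLOR_RGB2HSV); m=cv2.inRange(h,lo,hi)
    n,l,s,c=cv2.connectedComponentsWithStats(m)
    return [(c[i].round(1).tolist(),int(s[i,4]),s[i,:4].tolist()) for i in range(1,n) if s[i,4]>=amin]
E
cat > m.py <<'E'
from h import *
c=robot.camera_info("top");im=cv2.imread("pics/top0.png")[:,:,::-1].copy()
for n,lo,hi in(("green",(45,120,60),(75,255,255)),("red",(0,200,100),(4,255,255)),("red2",(174,180,100),(180,255,255)),("orange",(5,150,90),(20,255,255))):
    for b in blobs(im,lo,hi): print(n,b,plane(c,b[0],.12).round(4),plane(c,b[0],.16).round(4))
for p in((171,122),(258,99),(299,246),(205,270)): print(p,plane(c,p,.12).round(4))
cv2.imwrite("pics/crop0.png",cv2.resize(cv2.imread("pics/top0.png")[90:280,120:345],None,fx=3,fy=3,interpolation=cv2.INTER_CUBIC))
E
python3 m.py
```

```text
green ([208.6, 133.0], 472, [196, 122, 26, 23]) [0.7424 0.1723 0.12  ] [0.7294 0.1617 0.16  ]
green ([263.6, 185.7], 129, [258, 179, 13, 14]) [0.6526 0.061  0.12  ] [0.6438 0.0558 0.16  ]
orange ([324.4, 215.2], 164, [318, 208, 14, 15]) [ 0.6087 -0.0519  0.12  ] [ 0.602  -0.0518  0.16  ]
orange ([219.7, 232.0], 108, [209, 224, 20, 20]) [0.5629 0.1288 0.12  ] [0.5585 0.1204 0.16  ]
(171, 122) [0.7576 0.2441 0.12  ]
(258, 99) [0.8163 0.0894 0.12  ]
(299, 246) [ 0.5505 -0.0123  0.12  ]
(205, 270) [0.4951 0.1458 0.12  ]
```

View pics/crop0.png

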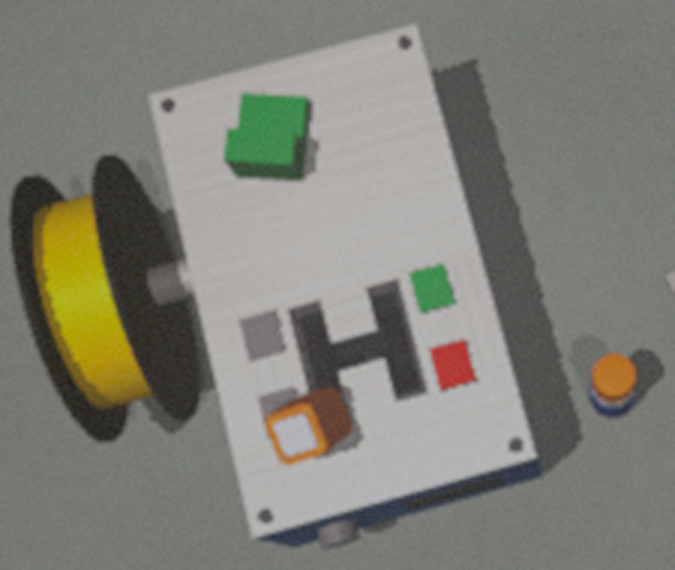

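The deck corners give the winder origin at about (0.610, 0.100) with yaw of about 20.5°. The tag positions and deck size agree to about 4 mm. The lever is near-left and the target is far-right. I'll shut the gripper and move behind the lever.

```bash
python3 -m crank '[[[20,55,20],[0,0,-3]],[[40,110,20],[0,0,-6]],[[60,165,20],[0,0,-6]],[[80,220,20],[0,0,-6]],[[100,275,20],[0,0,-6]],[[120,330,20],[0,0,-6]],[[140,385,20],[0,0,-6]],[[160,440,20],[0,0,-6]],[[180,495,20],[0,0,-6]],[[200,550,20],[0,0,-6]],[[220,605,20],[0,0,-6]],[[238,662,20],[0,0,-6]]]' 1 && python3 -m crank '[[[0,0,0],[0,0,0]],[[0,0,0],[0,0,0]],[[0,0,0],[0,0,0]]]'
cat > look.py <<'E'
import sys
from h import *
n,tag,x0,y0,x1,y1,k=sys.argv[1],sys.argv[2],*map(int,sys.argv[3:8])
im=robot.snapshot(n)
cv2.imwrite(f"pics/{tag}.png",cv2.resize(im[y0:y1,x0:x1,::-1],None,fx=k,fy=k,interpolation=cv2.INTER_CUBIC))
O=np.array([.610,.100]);a=np.radians(20.5);W=np.array([[np.cos(a),np.sin(a)],[-np.sin(a),np.cos(a)]])
s=robot.sense();p=s["position"];print("t",s["time_s"],"tcp W mm",(W@(p[:2]-O)*1000).round(1),round(p[2]*1000,1),"F",(W@s["wrist_force"][:2]).round(1),s["wrist_force"][2].round(1),"rpy",np.degrees(s["orientation"]).round(1),s["gripper_width"])
c=robot.camera_info(n)
if n=="top":
    h=cv2.cvtColor(im,cv2.COLOR_RGB2HSV)
    for b in blobs(im,(0,0,150),(180,60,255),15):
        if b[1]<250: print("white",b,(W@(plane(c,b[0],.175)[:2]-O)*1000).round(1))
    for b in blobs(im,(5,150,60),(20,255,255)): print("or",b,(W@(plane(c,b[0],.175)[:2]-O)*1000).round(1))
E
python3 look.py top a1 120 90 345 280 3
```

```text
time_s: 1.6
position: [0.5185, 0.1047, 0.2511]
orientation: [3.141, 0.0, 0.359]
wrist_force: [1.0, -0.6, 0.3]
gripper_width: -0.0001
grip_force: 0.0
time_s: 1.98
position: [0.5179, 0.1015, 0.2512]
orientation: [3.141, 0.001, 0.358]
wrist_force: [-0.3, -0.3, -0.2]
gripper_width: 0.0002
grip_force: 0.0
t 2.025 tcp W mm [-85.7  33.7] 251.3 F [ 0.1 -0.1] -0.2 rpy [180.    0.   20.5] -0.0003036117215038103
white ([230.6, 57.5], 20, [228, 53, 6, 9]) [254.1 -55.1]
white ([195.7, 74.0], 18, [193, 69, 7, 9]) [239.9  11.5]
white ([238.5, 78.2], 71, [230, 69, 20, 23]) [211.9 -59.2]
white ([257.7, 77.6], 48, [249, 73, 16, 11]) [204. -92.]
white ([240.9, 85.8], 36, [237, 79, 9, 12]) [196.9 -59.9]
white ([506.0, 91.0], 22, [503, 87, 8, 9]) [  63.4 -503.2]
white ([507.2, 101.7], 19, [504, 99, 7, 6]) [  44.1 -498.3]
white ([33.9, 141.9], 108, [24, 134, 21, 17]) [191.9 305.2]
white ([297.1, 160.6], 35, [294, 156, 8, 11]) [  39.5 -119.3]
white ([516.0, 179.8], 24, [513, 176, 7, 8]) [ -91.2 -464.4]
white ([502.4, 185.8], 29, [500, 181, 7, 11]) [ -94.8 -438.9]
white ([511.1, 187.2], 23, [507, 183, 8, 9]) [-100.9 -452. ]
white ([519.9, 190.3], 18, [517, 186, 6, 9]) [-109.9 -464.3]
white ([551.4, 192.2], 33, [548, 189, 9, 7]) [-127.  -513.8]
white ([514.2, 196.5], 26, [510, 193, 9, 9]) [-117.3 -451.5]
white ([492.5, 200.1], 19, [490, 196, 6, 9]) [-113.3 -414.6]
white ([521.4, 198.7], 17, [519, 196, 6, 7]) [-124.  -461.7]
white ([498.6, 206.3], 15, [496, 203, 6, 8]) [-125.9 -420.8]
white ([523.0, 210.0], 31, [517, 204, 12, 12]) [-142.6 -457.6]
white ([241.8, 217.1], 182, [233, 210, 17, 16]) [-29.5  -6.1]
or ([324.2, 215.1], 165, [318, 208, 14, 15]) [ -62.7 -138.2]
```

View pics/a1.png

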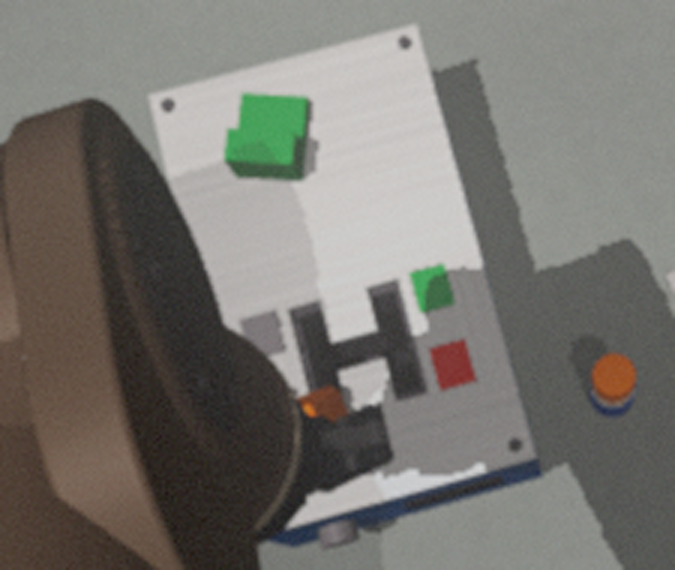

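The wrist hides the lever from above; the fingers are at about winder (-86, 34), as intended. I'll use the scene camera from here. Now I descend and push +x, stopping short first.

```bash
python3 -m crank '[[[0,1,-50],[0,0,0]],[[0,2,-100],[0,0,0]],[[0,2,-100],[0,0,0]],[[9,5,-100],[0,0,0]],[[19,9,-100],[0,0,0]],[[28,12,-100],[0,0,0]],[[35,15,-100],[0,0,0]],[[42,18,-100],[0,0,0]],[[47,19,-100],[0,0,0]],[[47,19,-100],[0,0,0]]]'; python3 look.py scene a2 310 130 500 260 4
```

```text
time_s: 3.28
position: [0.5654, 0.1226, 0.1512]
orientation: [-3.141, -0.0, 0.36]
wrist_force: [-1.0, 0.1, 1.0]
gripper_width: 0.0001
grip_force: 0.4
t 3.325 tcp W mm [-34.   36.7] 151.2 F [-0.1  1. ] 0.8 rpy [-180.    -0.    20.6] 0.00024090144947948387
```

View pics/a2.png

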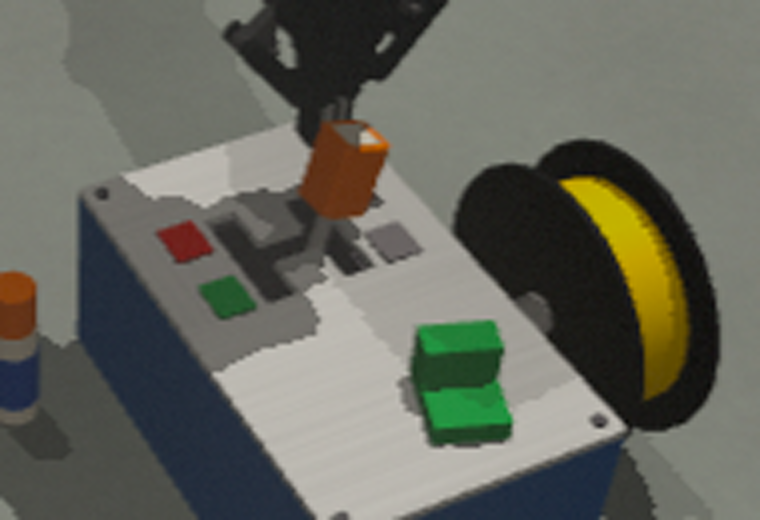

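```bash
cat > lev.py <<'E'
import sys
from h import *
O=np.array([.610,.100,.03]);a=np.radians(20.5);W=np.array([[np.cos(a),np.sin(a),0],[-np.sin(a),np.cos(a),0],[0,0,1]])
c=robot.camera_info("scene");f=200/np.tan(np.radians(c["vertical_fov"]/2))
def proj(p):
    q=np.array(c["R"])@(W.T@np.array(p)+O)+c["t"]; return q[:2]/q[2]*f+[c["cx"],c["cy"]]
def corners(sh,se):  # lever axis by angles; the crop pixels of top then bottom corners
    z=np.array([np.tan(sh),np.tan(se),1]);z/=np.linalg.norm(z)
    x=np.array([1,0,0])-z[0]*z;x/=np.linalg.norm(x);y=np.cross(z,x)
    return [((proj(L*z+.015*(i*x+j*y))-[310,130])*4).round().astype(int).tolist() for L in(.152,.108) for i,j in((1,1),(1,-1),(-1,-1),(-1,1))]
print("tags",[((proj([s*.024,-.052,.093])-[310,130])*4).round() for s in(1,-1)])
for s in map(float,sys.argv[2:]): print(s,corners(s,float(sys.argv[1])))
E
python3 lev.py 0.28 -.12 -.06 0 .06
```

```text
tags [array([220., 290.]), array([178., 235.])]
-0.12 [[379, 135], [335, 138], [305, 111], [349, 109], [356, 205], [313, 208], [283, 181], [327, 178]]
-0.06 [[388, 145], [343, 147], [314, 117], [358, 115], [362, 212], [318, 216], [290, 185], [333, 182]]
0.0 [[396, 155], [352, 158], [323, 125], [367, 123], [368, 220], [324, 224], [296, 190], [339, 187]]
0.06 [[404, 167], [360, 170], [331, 134], [376, 131], [373, 229], [329, 232], [302, 196], [346, 193]]
```

Calibrated against the tags, the lever is at shift of about -0.10 (grip's upper front-left corner at (388,150), offset about 8,7), and the gate is about 4 mm farther than assumed. I need about 12 mm more push to centre it.

```bash
sed -i 's/\[\.610,\.100/[.613,.1025/' lev.py look.py; python3 -m crank '[[[5,2,0],[0,0,0]],[[9,3,0],[0,0,0]],[[11,4,0],[0,0,0]],[[11,4,0],[0,0,0]],[[11,4,0],[0,0,0]]]'; python3 look.py scene a3 310 130 500 260 4;python3 lev.py 0.28 -.05 0 .05
```

```text
time_s: 3.95
position: [0.5762, 0.1262, 0.1513]
orientation: [3.141, -0.0, 0.36]
wrist_force: [-0.9, -0.5, 1.4]
gripper_width: 0.0001
grip_force: 0.6
t 4.0 tcp W mm [-26.2  35. ] 151.3 F [-1.6 -0.9] 1.2 rpy [180.   -0.   20.6] 5.123403326930501e-05
tags [array([226., 294.]), array([184., 238.])]
-0.05 [[395, 150], [351, 153], [321, 122], [365, 120], [369, 217], [325, 221], [296, 189], [340, 186]]
0.0 [[402, 159], [357, 162], [328, 128], [372, 126], [373, 224], [329, 227], [301, 194], [345, 191]]
0.05 [[409, 168], [364, 171], [336, 136], [380, 133], [378, 231], [334, 234], [306, 199], [350, 195]]
```

View pics/a3.png

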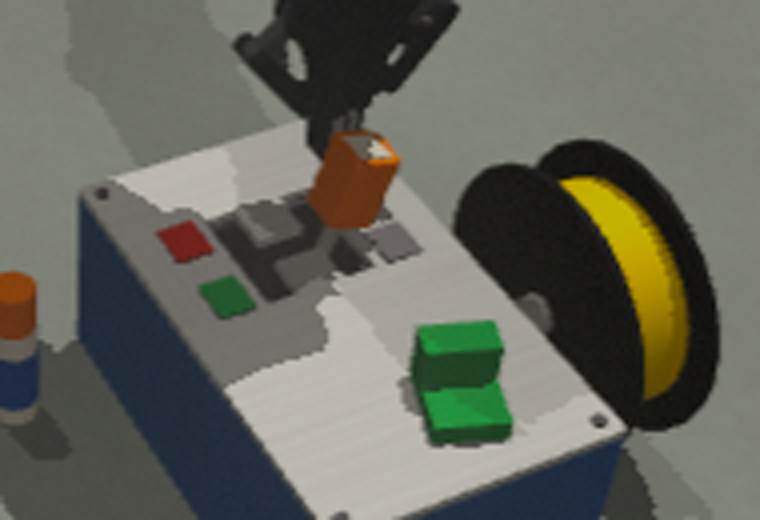

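The corner at (398,162) matches shift of about 0 (-0.02), and the TCP reading is consistent with a half-width of 11 mm. Now I go round to the left side and push across the channel.

```bash
python3 -m crank '[[[-22,-8,0],[0,0,0]],[[-39,36,0],[0,0,0]],[[-39,36,0],[0,0,0]],[[8,53,0],[0,0,0]],[[8,53,0],[0,0,0]],[[8,53,0],[0,0,0]]]'; python3 -m crank '[[[3,-9,0],[0,0,0]],[[6,-17,0],[0,0,0]],[[9,-24,0],[0,0,0]],[[12,-32,0],[0,0,0]],[[14,-38,0],[0,0,0]],[[17,-46,0],[0,0,0]],[[20,-53,0],[0,0,0]],[[23,-61,0],[0,0,0]],[[25,-67,0],[0,0,0]],[[27,-72,0],[0,0,0]],[[28,-75,0],[0,0,0]],[[28,-75,0],[0,0,0]]]'; python3 look.py scene a4 310 130 500 260 4;python3 lev.py -0.28 -.05 0 .05; python3 lev.py -.2 0
```

```text
time_s: 4.75
position: [0.5841, 0.1789, 0.151]
orientation: [3.142, 0.001, 0.36]
wrist_force: [0.6, -0.2, 0.2]
gripper_width: 0.0001
grip_force: 0.0
time_s: 6.25
position: [0.6121, 0.1037, 0.1511]
orientation: [3.141, 0.0, 0.36]
wrist_force: [-0.5, -0.0, -0.4]
gripper_width: 0.0002
grip_force: 0.0
t 6.3 tcp W mm [-0.4  1.5] 151.2 F [-1.1  0.2] -0.5 rpy [180.    0.   20.6] -8.171447218959634e-06
tags [array([226., 294.]), array([184., 238.])]
-0.05 [[259, 181], [209, 209], [183, 176], [232, 149], [274, 237], [226, 264], [200, 231], [248, 205]]
0.0 [[266, 191], [216, 218], [189, 183], [238, 156], [279, 244], [231, 270], [204, 236], [252, 209]]
0.05 [[273, 200], [223, 228], [195, 191], [244, 164], [284, 251], [236, 277], [209, 241], [257, 215]]
tags [array([226., 294.]), array([184., 238.])]
0.0 [[286, 182], [236, 206], [208, 171], [258, 148], [294, 238], [245, 262], [218, 227], [266, 204]]
```

View pics/a4.png

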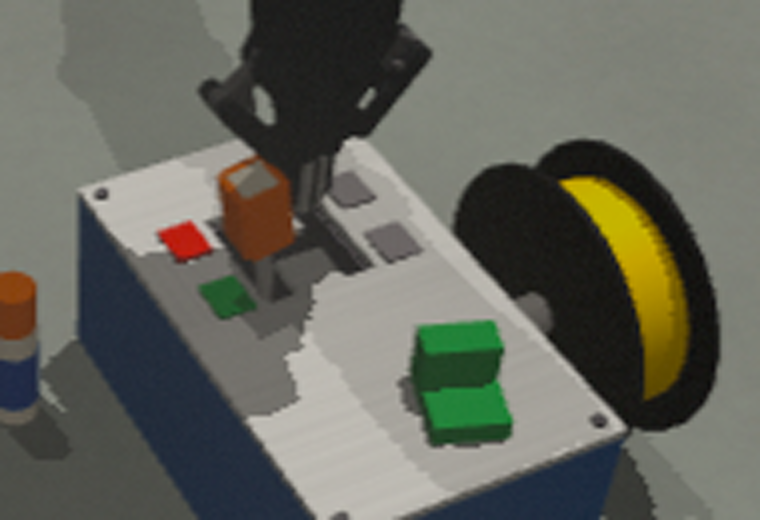

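The lever has crossed: its top-left corner at (290,182) corresponds to select of about -0.2, shift of about 0. I'll push 9 mm more to seat it on the right rail, then go round behind it.

```bash
python3 -m crank '[[[1,-4,0],[0,0,0]],[[3,-8,0],[0,0,0]],[[3,-9,0],[0,0,0]],[[3,-9,0],[0,0,0]]]'; python3 look.py scene a5 310 130 500 260 4; python3 -m crank '[[[-5,14,0],[0,0,0]],[[-5,14,0],[0,0,0]],[[-52,-4,0],[0,0,0]],[[-52,-4,0],[0,0,0]],[[-37,-45,0],[0,0,0]],[[-37,-45,0],[0,0,0]],[[-37,-45,0],[0,0,0]]]';python3 look.py scene a6 310 130 500 260 4
```

```text
time_s: 6.8
position: [0.6153, 0.0949, 0.1514]
orientation: [3.141, -0.0, 0.36]
wrist_force: [-0.1, 0.1, 0.0]
gripper_width: 0.0002
grip_force: 0.2
t 6.85 tcp W mm [-0.5 -7.9] 151.4 F [0.2 0.1] 0.0 rpy [180.   -0.   20.6] 0.00015761467117381608
time_s: 7.72
position: [0.5785, 0.0507, 0.1514]
orientation: [-3.141, -0.001, 0.36]
wrist_force: [-0.0, 0.3, -0.7]
gripper_width: 0.0002
grip_force: 0.0
t 7.775 tcp W mm [-50.4 -35.8] 151.4 F [-0.1  0.4] 0.4 rpy [-180.    -0.    20.7] -6.202329307036627e-05
```

View pics/a6.png

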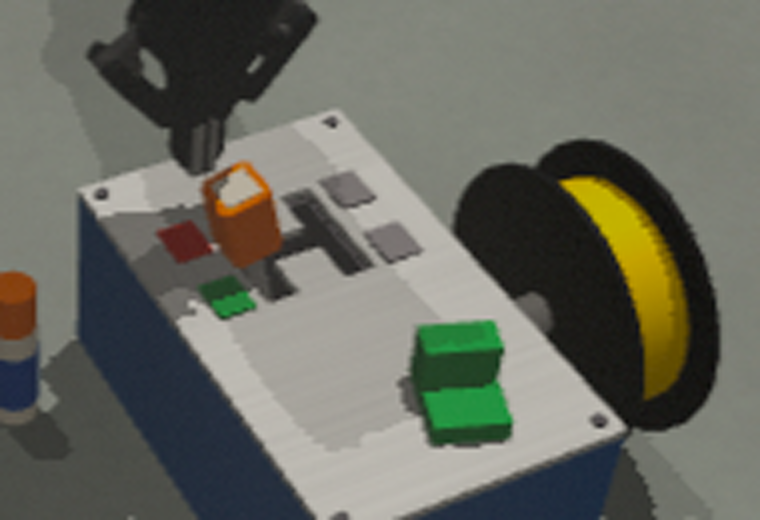

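The lever is on the right rail with its top corners at (272,188) and (222,212), so select ≈ -0.26 and shift ≈ 0. The fingers are behind it, so I push +x.

```bash
python3 -m crank '[[[8,3,0],[0,0,0]],[[17,6,0],[0,0,0]],[[25,9,0],[0,0,0]],[[32,12,0],[0,0,0]],[[38,14,0],[0,0,0]],[[44,16,0],[0,0,0]],[[49,18,0],[0,0,0]],[[54,20,0],[0,0,0]],[[58,22,0],[0,0,0]],[[61,23,0],[0,0,0]],[[61,23,0],[0,0,0]],[[61,23,0],[0,0,0]]]'; python3 look.py scene a7 310 130 500 260 4; python3 lev.py -.28 .26 .3 .33
```

```text
time_s: 9.28
position: [0.6394, 0.0732, 0.1515]
orientation: [3.141, -0.001, 0.36]
wrist_force: [-1.0, -0.9, 0.1]
gripper_width: -0.0
grip_force: 0.4
t 9.325 tcp W mm [ 14.4 -36.6] 151.6 F [-1.6 -1. ] -0.7 rpy [180.   -0.   20.6] 6.883175580812708e-05
tags [array([226., 294.]), array([184., 238.])]
0.26 [[304, 245], [254, 273], [224, 229], [274, 201], [306, 283], [257, 310], [228, 267], [277, 240]]
0.3 [[311, 254], [260, 283], [229, 237], [280, 209], [310, 289], [261, 316], [232, 272], [281, 245]]
0.33 [[315, 262], [264, 290], [234, 243], [284, 216], [314, 294], [265, 321], [235, 276], [284, 250]]
```

View pics/a7.png

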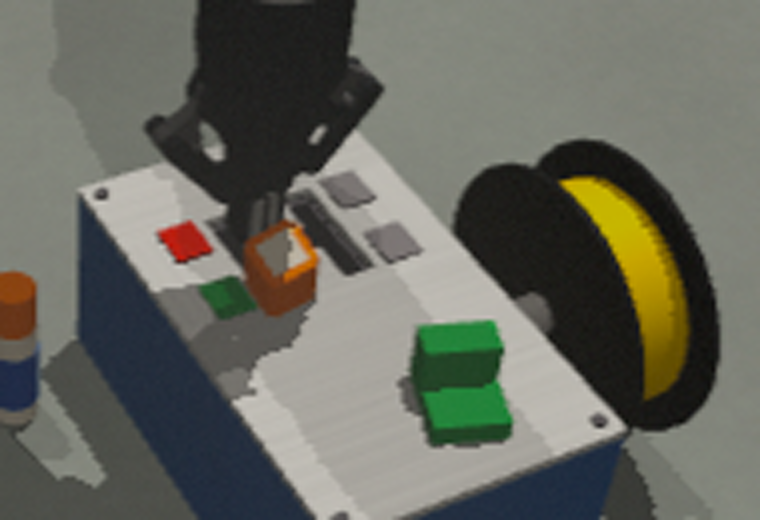

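The corner at (317,262) gives shift of about 0.31. I'll press slightly more to feel the stop.

```bash
python3 -m crank '[[[1,0,0],[0,0,0]],[[2,1,0],[0,0,0]],[[3,1,0],[0,0,0]],[[3,1,0],[0,0,0]]]'
```

```text
time_s: 9.82
position: [0.641, 0.0739, 0.1511]
orientation: [-3.142, 0.003, 0.36]
wrist_force: [-6.7, -1.2, 2.3]
gripper_width: -0.0001
grip_force: 3.6
```

The force rose and the TCP stopped short, so the lever is at its stop. I back off, lift and check.

```bash
python3 -m crank '[[[-10,-4,0],[0,0,0]],[[-35,-13,0],[0,0,0]],[[-65,-24,0],[0,0,0]],[[-65,-24,50],[0,0,0]],[[-105,-54,90],[0,0,0]],[[-140,-90,90],[0,0,0]],[[-150,-140,90],[0,0,0]],[[-150,-140,90],[0,0,0]],[[-150,-140,90],[0,0,0]]]'; python3 look.py scene a8 310 130 500 260 4
```

```text
time_s: 10.95
position: [0.4924, -0.0654, 0.2417]
orientation: [3.141, -0.002, 0.36]
wrist_force: [0.1, 0.4, -0.9]
gripper_width: -0.0002
grip_force: 0.0
t 11.0 tcp W mm [-171.4 -114.4] 241.6 F [-0.1  1.2] -0.6 rpy [-1.80e+02 -1.00e-01  2.07e+01] 0.00022398231297848453
```

View pics/a8.png

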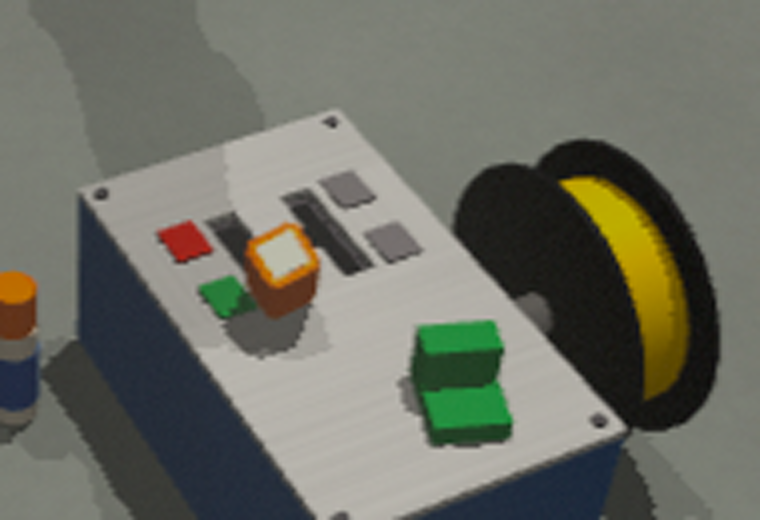

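The lever stands beside the green tag with its white top at (281,252), and the arm is clear of everything. Handing in.

```bash
python3 -c "
from cell import robot
print(robot.job_done())"
```

```text
the job is handed in; nothing more can be done
None
```

The job is handed in, with no verdict shown: the lever was pushed across the middle channel and home to its stop (shift about 0.32, estimated from the camera) in the slot beside the green tag, never entering the red slot, with the arm clear and the loose items untouched.

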